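# Dial the two-wheel selector to four-two

## Robot

A 7-joint arm with a two-finger parallel gripper is mounted at the origin on a cart in front of the work surface, level with it; the furniture and walls round the work are solid. World frame = base frame: x ahead of the robot, y to its left, z up, the work surface at z = 0. Lengths are in m, angles in rad, forces in N, time in s.
With the tool pointing down it reaches from about 0.4 to 0.85 m from the base axis. Payload 4.5 kg.
Tool frame: the origin (TCP) lies midway between the tips of the shut fingers; the grasp point (between the pads) lies 19 mm behind it; z points along the fingers, y is the line along which they close (so a half turn about z gives the same grasp; the last joint's range is limited). The gripper opens to 85 mm and grips with 20 to 120 N. Pads are 22 mm wide; open, the fingers measure 114 mm over their backs; the gripper's body (76 mm by 85 mm) begins 54 mm behind the grasp point. The pads swing forward as they close: fully open they stand 13 mm farther back than shut.
Start: joints at [1.138, 0.689, -0.195, 1.565, 0.157, 0.902, -0.215], TCP at [0.281, -0.558, 0.231] pointing down, gripper open.
Joint ranges: [-3.01, 3.01], [-0.46, 2.08], [-1.47, 1.51], [0.13, 2.56], [-1, 4.14], [0.04, 2.09], [-2.66, 2.66]. Speed limits (rad/s): [2.57, 2.57, 3.14, 3.14, 3.14, 3.14, 3.14].

## Interface

Orientations are given as a unit quaternion [w, x, y, z].
In Python, from cell import get_state, camera, camera_info, hand_in, search_frame, trace, spot_point gives the robot as it stands.
- The arm moves only by the tool carry_out, never from a script. Its arguments are lists of equal length, an entry for each row: "offset": the shift along the tool's x, y, z in cm, a list of three; "twist": the turn about the tool's z in rad. In form: {"offset": [[tx, ty, tz], ...], "twist": [twist, ...]}. A call has exactly 10 rows; each row is the pose to reach, as a shift and turn from the pose commanded when the call began, along the tool's axes at that moment; what a row does not reach only later rows make up. A row lasts 1/8 s, in which the tool goes at most 62.5 mm and 10.7 degrees, less where a joint would pass 70% of its speed; a pose out of reach is approached as far as the arm can. A call with a gripper value outside its range is refused whole. "claw" is the opening, from -1 (shut) to 1 (fully open), set as the call begins (left out, the last holds). The fingers move at their own pace and stop on an object; "force" is the grip in N (left out, the last holds). Time passes only in rows, so rows that repeat a pose let the fingers close, or fill a call up. It gives the time, the measured TCP pose, the force, the opening and the grip force at its end, in the units of the state.
- get_state(): the state, without advancing time (a new reading comes with each control period).
- camera(name): name is "scene" or "top" or "wrist"; returns the picture (480x640x3 uint8, blue, green, red); there is no depth.
- camera_info(name): a dict with "fx", "fy", "cx", "cy" (pixels), "k1" (the pictures are not rectified: a ray, as slopes to the right and down, at radius r is drawn at 1 + k1 r^2 times it, then the intrinsics apply), "extrinsics" (4x4, takes a point from world to camera coordinates). Camera axes: x right, y down, z forward; pixel columns grow to the right and rows downward; lengths in m; the calibration is good to about 2 mm. A picture is of the moment at which its call begins: read the wrist's pose just before it. camera_info takes no time and is no camera call; for the wrist camera it gives the pose at the moment of the call.
- hand_in(): hands the job in; it is judged then, once.
Trained networks look in the newest picture that a camera, given by its name, has taken for a name from the list of things; names that differ only in an ending like _2 or _b are one class to them, and where a whole thing is asked for, a point or a joint stands for the part that bears it (a point fixed in the world has none). Each returns a list of dicts, best first, with "conf" (0 to 1); they miss things now and then, are a little off and sometimes report something else, mostly with a low value. They report only what shows in the picture. A call takes as long as a camera call. They do not tell look-alikes from the thing itself.
- search_frame(camera, thing): "extent" ([left, top, right, bottom] in pixels, round what is visible of it).
- trace(camera, thing): "mask" (480x640 bool, what is visible of it) and "extent" ([left, top, right, bottom] in pixels, round what is visible of it).
- spot_point(camera, thing): "xy" ([column, row] in pixels: a listed point, or the origin of a listed thing).
The state is a dict: "time_s": time; "q": joint angles; "joint_vel": joint speeds; "tau": joint torques, N m; "eef_pos": TCP position; "tcp_rot": TCP orientation; "wrist_force": force on the tool from outside, world axes, zero at the start; "wrist_torque": the same for the moment, N m; "finger_gap": opening from 0.0 (shut) to 1.0 (fully open); "grasp_force": force on a finger pad.
Only numpy, scipy, OpenCV 4.12 (cv2) and the standard library are available. Lean on these libraries where they do the work, as an engineer would, in place of code of your own. Each camera call takes 0.05 s, during which the arm holds its last target. There are 200 camera calls.

## Task

Set the code on the grey two-wheel thumbwheel selector on the desk for the next lamp batch: roll the left wheel until its four-dot field faces straight up, and the right wheel until its two-dot field faces straight up. Do not push or knock over the spot lamp that stands beside the selector.

Things in the scene. Friction and masses are not known exactly. Their poses are not given: they have to be found in the camera images.
- selector: fixed grey selector, housing 116 (x) x 128 (y) mm, top at z = 50 mm; pillars 22 x 8 mm at y = -52, 0, 52 mm reach z = 66. Two white wheels, 26 mm wide, axles along y at (0, +-30, 56) mm: drum radius 26; six grey ribs across, 7 mm thick, out to radius 42, every 60 degrees; fields between ribs bear 1 to 6 black dots. Origin: centre of underside; x = away from robot, y = to left wheel
- left_wheel (a joint): left wheel (y = +30 mm). Rad: 0 = one-dot field straight up (nearest ribs 30 degrees either side of vertical), 1.047 more per further dot; grows as its top rolls away from the robot (+x). Stops at -0.4 and 5.64, so six does not roll on to one. No clicks: light friction (0.05 N m, about 1.5 N at a rib) holds it where left. Starts 0.7 to 1.25 below its goal
- right_wheel (a joint): right wheel (y = -30 mm), same make, dots, sense, stops and friction as the left one: n dots straight up reads (n-1) x 1.047 rad, growing as its top rolls away from the robot. Starts 0.7 to 1.25 rad above its goal, so it must roll towards the robot
- spot_lamp_center (a point): loose white spot lamp with two pins, standing on its lens beside the selector, 54 x 51 x 62 mm; the point is its centre, 31 mm above the desk. Not to be disturbed.
There are look-alikes about, which are no part of the job. Of the things like the selector, leave any that is purple; of the rest the larger one is meant.

How it is judged:
At the end, for the whole second after the job is handed in: The left wheel stands with four dots straight up (value 3.14) and the right wheel with two dots straight up (value 1.05), each within 0.26 rad (15 degrees) (value of joint left_wheel between 2.882 and 3.402 rad and value of joint right_wheel between 0.787 and 1.307 rad); the robot touches nothing.
It fails at once if the spot lamp is pushed or knocked over (its centre moves more than 20 mm) (distance of spot_lamp_center from where it was at the start of the episode above 0.02 m).
It also fails if it takes over 32 s, if anything falls off the work surface, if the arm or the gripper's body presses on something with over 40 N, if the wrist force passes 120 N, or if a joint passes its speed limit or range.

## Working session

There is one attempt and no reset: what is moved stays moved. The work goes in short steps, Python scripts to look and compute and a tool call to move; the robot and the scene stay as the last step left them, time stands still between calls to the robot, and variables do not carry over. Pictures are saved under pics/ and viewed, at most 10 in all, crops included, and the job is handed in when it is done.

Besides the shell and the picture viewer there is one more tool, called after "Call:" in YAML: its name, and indented under it one key for each argument. carry_out: Moves the arm, as the interface text tells. Its arguments: {"type":"object","properties":{"offset":{"type":"array","items":{"type":"array","items":{"type":"number"}}},"twist":{"type":"array","items":{"type":"number"}},"claw":{"type":"number"},"force":{"type":"number"}},"required":["offset","twist"]}

```bash
mkdir -p pics; cat > h.py <<'E'
import numpy as np,cv2
from cell import *
def ray(ci,uv):
    K=np.array([[ci['fx'],0,ci['cx']],[0,ci['fy'],ci['cy']],[0,0,1.]])
    p=cv2.undistortPoints(np.array([[uv]],float),K,np.array([ci['k1'],0,0,0.]))[0,0]
    E=np.array(ci['extrinsics']);R=E[:3,:3];t=E[:3,3]
    return -R.T@t, R.T@np.array([p[0],p[1],1])
def atz(ci,uv,z):
    c,d=ray(ci,uv); return c+d*(z-c[2])/d[2]
def proj(ci,P):
    E=np.array(ci['extrinsics']);K=np.array([[ci['fx'],0,ci['cx']],[0,ci['fy'],ci['cy']],[0,0,1.]])
    return cv2.projectPoints(np.array(P,float).reshape(-1,3),cv2.Rodrigues(E[:3,:3])[0],E[:3,3],K,np.array([ci['k1'],0,0,0.]))[0][:,0]
E
python3 - <<'E'
from h import *
s=get_state();print(s['time_s'],s['eef_pos'],s['tcp_rot'],s['wrist_force'])
for c in ('scene','top'):
    im=camera(c);cv2.imwrite(f'pics/{c}0.png',im);ci=camera_info(c)
    for n,z in (('selector',0),('spot_lamp_center',.031)):
        for d in spot_point(c,n): print(c,n,d['conf'],np.round(d['xy']),atz(ci,d['xy'],z).round(3))
    for d in search_frame(c,'selector'): print('ext',d)
    for n in ('left_wheel',):
        for d in search_frame(c,n): print(n,d)
E
```

```text
0.0 [ 0.28095047 -0.55754383  0.23046573] [-9.00120856e-04  9.72869706e-01  2.31351790e-01 -2.73230279e-04] [-0.84289423 -0.46043611 -0.59164148]
scene selector 0.66 [431. 215.] [ 0.423 -0.36   0.   ]
scene selector 0.58 [305. 239.] [ 0.563 -0.203  0.   ]
scene selector 0.57 [305. 354.] [ 0.445 -0.035  0.   ]
scene spot_lamp_center 0.9 [346. 158.] [ 0.593 -0.369  0.031]
ext {'extent': [394.4, 173.0, 463.0, 246.5], 'conf': 0.92}
ext {'extent': [245.7, 177.3, 361.6, 289.5], 'conf': 0.6}
ext {'extent': [261.2, 308.7, 352.8, 401.4], 'conf': 0.56}
left_wheel {'extent': [413.2, 195.9, 451.6, 218.5], 'conf': 0.91}
left_wheel {'extent': [275.7, 336.6, 320.2, 366.9], 'conf': 0.75}
top selector 0.7 [235. 289.] [ 0.437 -0.029  0.   ]
top selector 0.69 [330. 218.] [ 0.565 -0.206  0.   ]
top selector 0.59 [414. 292.] [ 0.424 -0.356  0.   ]
top spot_lamp_center 0.75 [412. 194.] [ 0.599 -0.357  0.031]
ext {'extent': [382.6, 262.0, 445.7, 318.1], 'conf': 0.75}
ext {'extent': [206.9, 266.8, 262.7, 309.8], 'conf': 0.75}
ext {'extent': [291.9, 183.7, 367.8, 251.8], 'conf': 0.62}
left_wheel {'extent': [398.4, 276.3, 412.7, 313.5], 'conf': 0.93}
left_wheel {'extent': [302.7, 191.6, 318.8, 233.9], 'conf': 0.62}
left_wheel {'extent': [216.3, 270.6, 229.4, 303.0], 'conf': 0.58}
left_wheel {'extent': [336.1, 190.1, 353.4, 234.2], 'conf': 0.39}
```

View pics/top0.png

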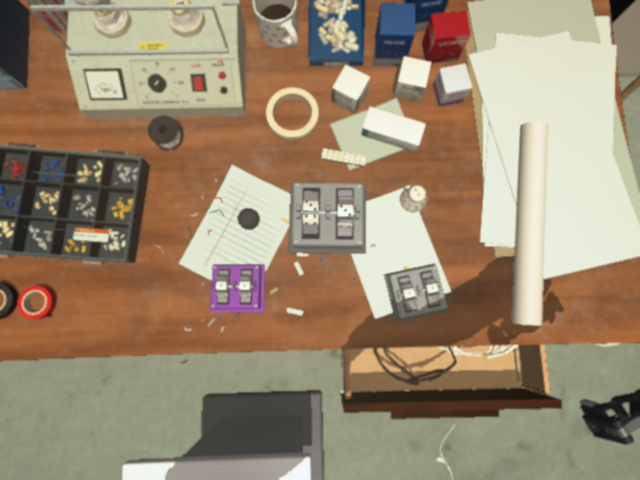

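View pics/scene0.png

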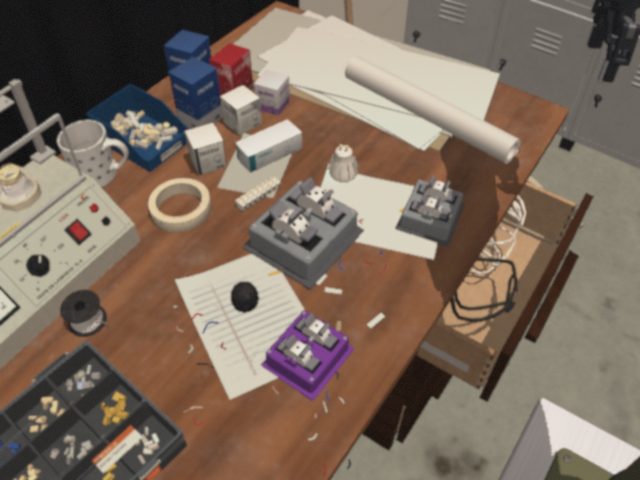

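Candidates for the selector in the top image: purple (235,289), excluded by colour; small grey (414,292); large grey (330,218), which is the one meant. The lamp is at (412,194). I'll check the choice with a close crop and get the yaw.

```bash
python3 - <<'E'
from h import *
a=cv2.resize(cv2.imread('pics/top0.png')[170:270,280:440],None,fx=5,fy=5,interpolation=2)[:,:400*1]
b=cv2.resize(cv2.imread('pics/scene0.png')[165:295,235:375],None,fx=4,fy=4,interpolation=2)[:500,:400]
h=min(len(a),len(b));cv2.imwrite('pics/crop0.png',np.hstack([a[:h],b[:h]]))
camera('top');ci=camera_info('top')
for d in trace('top','selector'):
    m=d['mask'].astype(np.uint8);r=cv2.minAreaRect(cv2.findNonZero(m))
    P=[atz(ci,p,.03)[:2].round(3).tolist() for p in cv2.boxPoints(r)];e=np.diff(np.array(P+P[:1]),axis=0)
    print(d['conf'],P,np.degrees(np.arctan2(e[:,1],e[:,0])).round(1),np.linalg.norm(e,axis=1).round(3))
E
```

```text
0.84 [[0.483, 0.012], [0.48, -0.085], [0.395, -0.084], [0.398, 0.01]] [-91.8 179.3  88.2   1.3] [0.097 0.085 0.094 0.085]
0.58 [[0.627, -0.132], [0.623, -0.272], [0.493, -0.267], [0.497, -0.13]] [-91.6 177.8  88.3  -0.9] [0.14  0.13  0.137 0.13 ]
0.57 [[0.456, -0.296], [0.476, -0.395], [0.388, -0.408], [0.369, -0.311]] [ -78.6 -171.6  101.1    9.8] [0.101 0.089 0.099 0.088]
```

View pics/crop0.png

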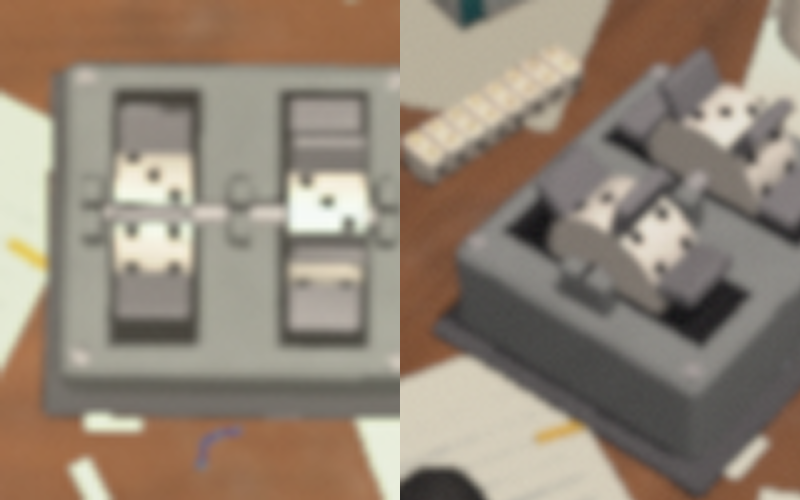

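Crop confirms the large grey one. The left wheel has the 3/4 rib about on top, with 4 on the robot side; the right wheel has 3 about up and 2 on the far side. Moving above it.

Call:
carry_out:
  offset:
    - [4,-2,0]
    - [8,-4,0]
    - [12,-6,0]
    - [17,-8.5,0]
    - [22,-11,0]
    - [27,-13.5,0]
    - [31,-16,0]
    - [35,-18,0]
    - [38,-19.5,0]
    - [39,-19.8,0]
  twist: [0.05,0.1,0.15,0.2,0.25,0.3,0.35,0.4,0.45,0.48]
  claw: -1

```text
time_s: 1.85
eef_pos: [0.5423, -0.2024, 0.2314]
tcp_rot: [-0.001, 1.0, -0.005, 0.001]
wrist_force: [-0.9, 0.7, 0.3]
finger_gap: 0.006
grasp_force: 0.0
```

```bash
cat > look.py <<'E'
from h import *
import sys
tag=sys.argv[1];s=get_state();print(s['time_s'],s['eef_pos'].round(4) if hasattr(s['eef_pos'],'round') else s['eef_pos'],np.round(s['tcp_rot'],3),s['finger_gap'],s['wrist_force'])
ci=camera_info('wrist');im=camera('wrist');cv2.imwrite(f'pics/w{tag}.png',im)
for d in spot_point('wrist','selector'): print('sel',d['conf'],np.round(d['xy']),atz(ci,d['xy'],0).round(4))
for n in ('left_wheel','right_wheel'):
    for d in search_frame('wrist',n):
        e=d['extent'];print(n,d['conf'],np.round(e),atz(ci,[(e[0]+e[2])/2,(e[1]+e[3])/2],.08).round(4))
E
python3 look.py 1
```

```text
1.85 [ 0.5423 -0.2024  0.2314] [-0.001  1.    -0.005  0.001] 0.0055312359201880445 [-0.88179279  0.69848259  0.29240337]
sel 0.91 [447. 297.] [ 0.425  -0.3591  0.    ]
sel 0.79 [314. 183.] [ 0.5634 -0.1996  0.    ]
sel 0.76 [173. 286.] [ 0.4422 -0.0292  0.    ]
left_wheel 0.9 [430. 298. 456. 341.] [ 0.441  -0.3243  0.08  ]
left_wheel 0.89 [265. 158. 297. 238.] [ 0.5615 -0.1716  0.08  ]
left_wheel 0.56 [126. 283. 157. 324.] [ 0.4602 -0.0326  0.08  ]
right_wheel 0.82 [334. 146. 369. 233.] [ 0.5683 -0.2329  0.08  ]
right_wheel 0.7 [165. 282. 191. 328.] [ 0.4587 -0.0689  0.08  ]
right_wheel 0.56 [467. 286. 497. 340.] [ 0.4476 -0.3627  0.08  ]
```

View pics/w1.png

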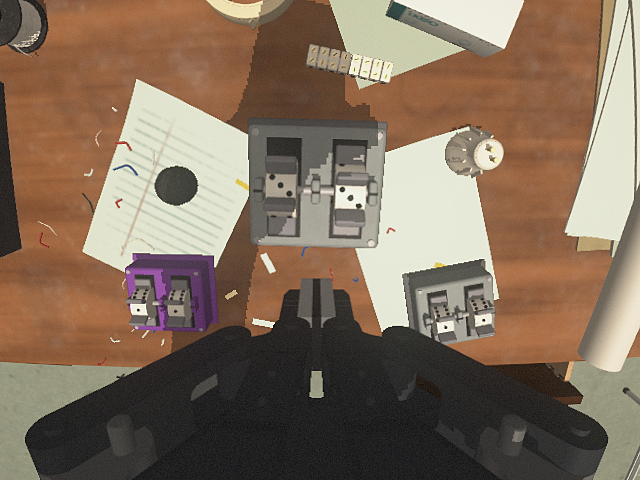

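```bash
cat > ov.py <<'E'
from h import *
import sys
# ov.py img x y yaw thetaL thetaR (deg of rib from vertical, + = away)
def ribs(o,yaw,sy,th):
    c,s=np.cos(yaw),np.sin(yaw);Rz=np.array([[c,-s,0],[s,c,0],[0,0,1]]);out=[]
    for r in (42,):
      for w in (-3.5,3.5):
        for y in (-13,13):
            t=np.radians(th);out.append(Rz@np.array([r*np.sin(t)+w*np.cos(t),sy*30+y,56+r*np.cos(t)-w*np.sin(t)])/1e3+o)
    return [out[i] for i in (0,1,3,2)]
def draw(im,ci,o,yaw,tl,tr,box,k,f):
    x0,y0,x1,y1=box;c=cv2.resize(im[y0:y1,x0:x1],None,fx=k,fy=k,interpolation=2);raw=c.copy()
    for sy,t,col in ((1,tl,(0,0,255)),(-1,tr,(255,0,0))):
        for d in (-60,0,60):
            p=(proj(ci,ribs(o,yaw,sy,t+d))-[x0,y0]+.5)*k;cv2.polylines(c,[p.astype(int)],True,col,1)
    cv2.imwrite(f,np.hstack([raw,c]))
E
python3 - <<'E'
from ov import *
ci=camera_info('wrist');im=cv2.imread('pics/w1.png')
P=np.array([atz(ci,p,.05)[:2] for p in [(250,120),(386,122),(381,247),(249,243)]]);print(P.round(4),P.mean(0).round(4))
e=P[1]-P[0];f=P[2]-P[3];print(np.degrees([np.arctan2(-v[0]*-1,-v[1])for v in(e,f)]),np.linalg.norm(e),np.linalg.norm(f))
o=np.r_[P.mean(0),0];draw(im,ci,o,0.0,-10,25,(245,110,395,255),2.66*1,'pics/c1.png')
E
```

```text
[[ 0.6254 -0.1476]
 [ 0.6221 -0.2704]
 [ 0.5033 -0.2702]
 [ 0.5091 -0.1394]] [ 0.565  -0.2069]
[-1.5141958  -2.53411201] 0.12288521361337934 0.13095225738235772
```

View pics/c1.png

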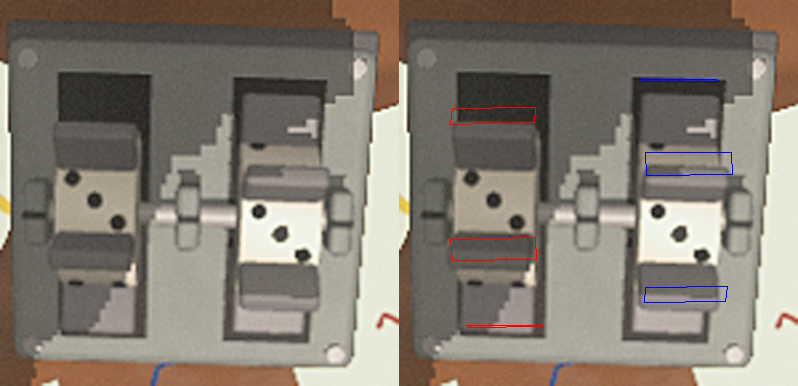

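```bash
python3 - <<'E'
from ov import *
ci=camera_info('wrist');k=2.66
g=lambda u,v:(u/k+245-.5,v/k+110-.5)
print('cam',ray(ci,(320,240))[0].round(3))
S=np.array([atz(ci,g(*p),.051)[:2] for p in [(28,57),(360,68),(337,354),(32,345)]]);print(S.round(4),S.mean(0).round(4))
Pl=np.array([atz(ci,g(*p),.066)[:2] for p in [(36,209),(187,213),(339,219)]]);print('pillars',Pl.round(4),'yaw',np.degrees(np.arctan2(Pl[0,0]-Pl[2,0],Pl[0,1]-Pl[2,1]))*-1)
o=np.r_[.562,-.2055,0];im=cv2.imread('pics/w1.png')
draw(im,ci,np.r_[Pl.mean(0),0],-.02,-10,22,(245,110,395,255),2.66,'pics/c2.png')
E
```

```text
cam [ 0.611 -0.207  0.375]
[[ 0.6157 -0.1518]
 [ 0.6107 -0.265 ]
 [ 0.5084 -0.2601]
 [ 0.5133 -0.1473]] [ 0.562  -0.2061]
pillars [[ 0.5658 -0.1543]
 [ 0.5637 -0.2053]
 [ 0.5611 -0.2569]] yaw -2.617864326984979
```

View pics/c2.png

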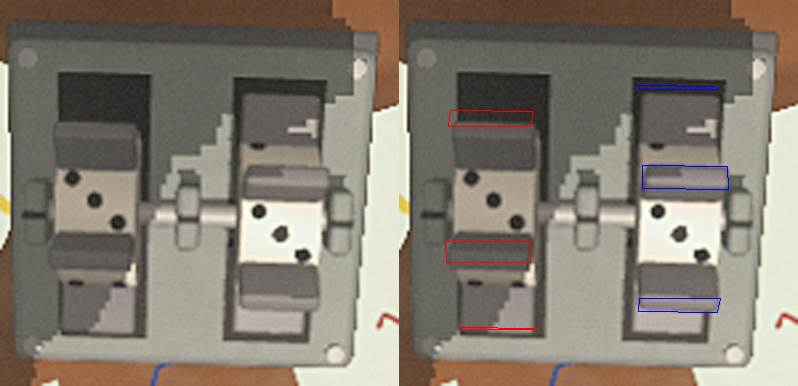

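Call:
carry_out:
  offset:
    - [-0.8,-1.5,0]
    - [-0.8,-2.8,2]
    - [-0.8,-2.8,5]
    - [-0.8,-2.8,8]
    - [-0.8,-2.8,10]
    - [-0.8,-2.8,12]
    - [-0.8,-2.8,13]
    - [-0.8,-2.8,14]
    - [-0.8,-2.8,14.3]
    - [-0.8,-2.8,14.3]
  twist: [0.03,0.03,0.03,0.03,0.03,0.03,0.03,0.03,0.03,0.03]

```text
time_s: 3.3
eef_pos: [0.533, -0.1778, 0.0885]
tcp_rot: [0.0, 1.0, -0.022, 0.0]
wrist_force: [1.7, 0.3, -0.6]
finger_gap: 0.001
grasp_force: 0.0
```

Call:
carry_out:
  offset:
    - [0.8,-0.1,0]
    - [1.5,-0.2,0]
    - [2.2,-0.2,0]
    - [2.8,-0.2,0]
    - [3.3,-0.2,0]
    - [3.55,-0.2,0]
    - [3.55,-0.2,0]
    - [3.2,-0.2,0]
    - [3.2,-0.2,-2]
    - [3.2,-0.2,-6]
  twist: [0,0,0,0,0,0,0,0,0,0]

```text
time_s: 4.55
eef_pos: [0.5638, -0.1768, 0.1478]
tcp_rot: [-0.0, 1.0, -0.022, -0.001]
wrist_force: [0.3, -0.9, 0.4]
finger_gap: 0.004
grasp_force: 0.0
```

Call:
carry_out:
  offset:
    - [1,2,-1]
    - [2.5,4,-1]
    - [3.5,5.9,-1]
    - [3.6,5.9,1]
    - [3.6,5.9,2.5]
    - [3.6,5.9,4]
    - [3.6,5.9,5]
    - [3.6,5.9,5.7]
    - [3.6,5.9,6]
    - [3.6,5.9,6]
  twist: [0,0,0,0,0,0,0,0,0,0]

```text
time_s: 5.8
eef_pos: [0.5984, -0.2376, 0.0884]
tcp_rot: [0.0, 1.0, -0.022, 0.0]
wrist_force: [-0.5, -0.3, -0.2]
finger_gap: 0.001
grasp_force: 0.0
```

Push back by 4.0 cm, then retract up and a bit towards the robot to see.

Call:
carry_out:
  offset:
    - [-0.9,0,0]
    - [-1.7,0,0]
    - [-2.5,0,0]
    - [-3.2,0,0]
    - [-3.8,0,0]
    - [-4,0,0]
    - [-4,0,0]
    - [-3.6,0,0]
    - [-3.6,0,-3]
    - [-3.6,0,-8]
  twist: [0,0,0,0,0,0,0,0,0,0]

```text
time_s: 7.05
eef_pos: [0.5611, -0.2353, 0.1674]
tcp_rot: [-0.001, 1.0, -0.021, -0.002]
wrist_force: [0.8, 0.3, -0.7]
finger_gap: -0.001
grasp_force: 0.0
```

Call:
carry_out:
  offset:
    - [0,-0.5,-1]
    - [-0.5,-1,-2]
    - [-1,-2,-3]
    - [-2,-3,-4]
    - [-2,-3,-5]
    - [-2,-3,-6]
    - [-2,-3,-6]
    - [-2,-3,-6]
    - [-2,-3,-6]
    - [-2,-3,-6]
  twist: [0,0,0,0,0,0,0,0,0,0]

```text
time_s: 8.3
eef_pos: [0.5435, -0.2052, 0.2279]
tcp_rot: [-0.0, 1.0, -0.022, -0.0]
wrist_force: [0.2, -0.0, -0.8]
finger_gap: -0.001
grasp_force: 0.0
```

```bash
python3 look.py 2; python3 - <<'E'
from ov import *
ci=camera_info('wrist');im=cv2.imread('pics/w2.png');o=np.r_[.5635,-.2055,0]
u,v=proj(ci,[o+[0,0,.07]])[0].astype(int)
draw(im,ci,o,-.04,30,-30,(u-75,v-75,u+75,v+75),2.66,'pics/c3.png')
E
```

```text
8.3 [ 0.5435 -0.2052  0.2279] [-0.     1.    -0.022 -0.   ] -0.0010066858002020706 [ 0.17904706 -0.00149225 -0.77386193]
sel 0.85 [449. 294.] [ 0.4261 -0.3593  0.    ]
sel 0.74 [177. 295.] [ 0.439  -0.0336  0.    ]
sel 0.69 [311. 185.] [ 0.5624 -0.1999  0.    ]
left_wheel 0.92 [430. 294. 461. 338.] [ 0.4435 -0.3245  0.08  ]
left_wheel 0.88 [257. 147. 292. 238.] [ 0.5689 -0.1704  0.08  ]
left_wheel 0.67 [127. 289. 157. 333.] [ 0.4603 -0.0338  0.08  ]
right_wheel 0.88 [471. 284. 500. 336.] [ 0.4475 -0.3635  0.08  ]
right_wheel 0.64 [331. 147. 364. 233.] [ 0.5683 -0.2327  0.08  ]
right_wheel 0.64 [164. 287. 191. 335.] [ 0.4597 -0.0688  0.08  ]
```

View pics/c3.png

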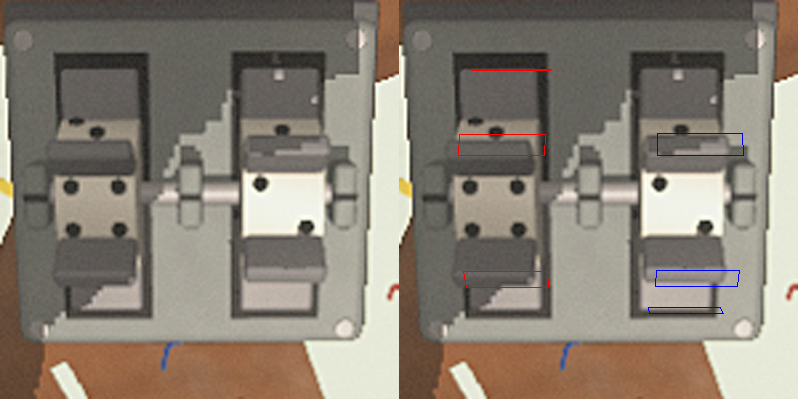

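The close view shows four dots up on the left wheel and two on the right. The ribs sit within a few degrees of the goal outline, and the arm is clear.

```bash
python3 -c "from cell import *;print(hand_in())"
```

```text
the job is handed in; nothing more can be done
None
```

The job is handed in after about 8 s on the robot clock: the left wheel shows four dots up and the right wheel two, each within about 5 degrees by the last camera view; the arm was clear and kept well away from the lamp, though no verdict came back.

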